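# Put the round leather-cutting dies back in the die tray by size

## Robot

A 6-joint arm with a two-finger parallel gripper is mounted at the origin on the work surface. World frame = base frame: x ahead of the robot, y to its left, z up, the work surface at z = 0. Lengths are in m, angles in degrees, forces in N, time in s.
With the tool pointing down it reaches from about 0.3 to 0.75 m from the base axis. Payload 8.5 kg.
Tool frame: the origin (TCP) lies midway between the tips of the shut fingers; the grasp point (between the pads) lies 19 mm behind it (env.pinch_z is the z of the grasp point in the tool frame, in m); z points along the fingers, y is the line along which they close (so a half turn about z gives the same grasp; the last joint's range is limited). The gripper opens to 85 mm and grips with 20 to 120 N. Pads are 22 mm wide; open, the fingers measure 114 mm over their backs; the gripper's body (76 mm by 85 mm) begins 54 mm behind the grasp point. The pads swing forward as they close: fully open they stand 13 mm farther back than shut.
Start: joints at [54.987, 21.807, 74.336, -0, 83.858, -12.336], TCP at [0.212, 0.507, 0.231] pointing down, gripper open.
Joint ranges: [-178.18, 178.18], [-50.72, 133.34], [12.68, 142.11], [-81.47, 261.47], [9.98, 163.14], [-165.26, 165.26]. Speed limits (degrees/s): [136.94, 136.94, 180, 180, 180, 180].

## Interface

Orientations are given as a 3x3 rotation matrix whose columns are the frame's x, y, z axes.
In Python, from rig import env gives the robot as it stands.
- The arm moves only by the tool arm_command, never from a script. Its argument "deltas" is a list of rows, each an object of numbers: "rx", "ry", "rz": the turn, a rotation vector about the tool's x, y, z in rad; "dx", "dy", "dz": the shift along the tool's x, y, z in m; "fingers": the finger opening in m, from 0 to 0.0854. In form: [{"rx": .., "ry": .., "rz": .., "dx": .., "dy": .., "dz": .., "fingers": ..}, ...]. A call has 1 to 12 rows; each row shifts and turns the commanded pose from where the row before left it, along the tool's axes as they then stand; what a row does not reach is not made up. A row lasts 1/10 s, in which the tool goes at most 50 mm and 8.59 degrees, less where a joint would pass 70% of its speed; a pose out of reach is approached as far as the arm can. A call is refused whole if a number of a shift passes 0.05 or a number of a turn 0.15, either way. A call with a gripper value outside its range is refused whole. The fingers move at their own pace and stop on an object; "squeeze" is the grip in N (left out, the last holds). Time passes only in rows, so rows that do not move let the fingers close. It gives the time, the measured TCP pose, the force, the opening and the grip force at its end, in the units of the state.
- env.observe(): the state, without advancing time (a new reading comes with each control period).
- env.get_image(name): name is "side" or "top" or "wrist"; returns a dict with "color" (400x640x3 uint8, blue, green, red), "camera_matrix" (3x3 intrinsics, pixels), "eye" and "orientation" of the camera in the world. Camera axes: x right, y up, looking along -z (the intrinsics and any distortion apply to the point x, -y, -z); pixel columns grow to the right and rows downward; lengths in m; the calibration is good to about 2 mm. The wrist camera is an equidistant fisheye: a pixel r from the principal point sees the ray r / f radians off the axis. A picture is of the moment at which its call begins. There is no depth.
- env.close_job(): hands the job in; it is judged then, once.
Trained networks look in a picture, given as the dict that the camera call returned (one of the last four; its "shot" number tells which), for a name from the list of things; names that differ only in an ending like _2 or _b are one class to them, and where a whole thing is asked for, a point or a joint stands for the part that bears it (a point fixed in the world has none). Each returns a list of dicts, best first, with "p" (0 to 1); they miss things now and then, are a little off and sometimes report something else, mostly with a low value. They report only what shows in the picture. A call takes as long as a camera call. They do not tell look-alikes from the thing itself.
- env.look_for(query, picture): "box" ([left, top, right, bottom] in pixels, round what is visible of it).
- env.tip_of(query, picture): "location" ([column, row] in pixels: a listed point, or the origin of a listed thing).
The state is a dict: "time_s": time; "q": joint angles; "qvel": joint speeds; "joint_efforts": joint torques, N m; "position": TCP position; "tool_rot": TCP orientation; "ft_force": force on the tool from outside, world axes, zero at the start; "wrist_torque": the same for the moment, N m; "grip_width": finger opening in m; "gripper_force": force on a finger pad.
Only numpy, scipy, OpenCV 4.12 (cv2) and the standard library are available. Lean on these libraries where they do the work, as an engineer would, in place of code of your own. Each camera call takes 0.05 s, during which the arm holds its last target. There are 200 camera calls.

## Task

The cutting dies lie mixed on the white cutting board after work at the press. Line the four round ones up by size in the wooden die tray, from the smallest die on the smallest cork to the largest on the largest, each standing cutting rim down in the middle of its cork. Leave the oval die and the square die where they are.

Things in the scene. Friction and masses are not known exactly. Their poses are not given: they have to be found in the camera images.
- die1: smallest round cutting die: upright ring of steel band, outer diameter 36 mm, 32 mm tall, wall 4 mm, open below, a flat brace 4 mm thick across the inside near the top. Loose, about 110 g, stands among the other dies (about 25 mm or more clear all round) on the white cutting board, whose top is 15 mm above the table. Origin: centre of its lower, cutting rim; z up.
- die2: second smallest round cutting die: upright ring of steel band, outer diameter 46 mm, 32 mm tall, wall 4 mm, open below, a flat brace 4 mm thick across the inside near the top. Loose, about 140 g, stands among the other dies (about 25 mm or more clear all round) on the white cutting board, whose top is 15 mm above the table. Origin: centre of its lower, cutting rim; z up.
- die3: second largest round cutting die: upright ring of steel band, outer diameter 56 mm, 32 mm tall, wall 4 mm, open below, a flat brace 4 mm thick across the inside near the top. Loose, about 175 g, stands among the other dies (about 25 mm or more clear all round) on the white cutting board, whose top is 15 mm above the table. Origin: centre of its lower, cutting rim; z up.
- die4: largest round cutting die: upright ring of steel band, outer diameter 66 mm, 32 mm tall, wall 4 mm, open below, a flat brace 4 mm thick across the inside near the top. Loose, about 210 g, stands among the other dies (about 25 mm or more clear all round) on the white cutting board, whose top is 15 mm above the table. Origin: centre of its lower, cutting rim; z up.
- cork1: smallest round cork rest, 52 mm in diameter, 3 mm thick, flat on the tray's floor. Fixed in the dark wooden tray, which may lie on either side and point any way. Origin: centre of its underside, so its top is 3 mm higher; x runs along the row from smallest to largest (centres 67, 77, 87 mm apart), y across the tray, z up.
- cork2: second smallest round cork rest, 62 mm in diameter, 3 mm thick, flat on the tray's floor. The tray is fixed to the table, 372 x 150 mm, its floor 12 mm above the table. Origin: centre of its underside, so its top is 3 mm higher; x runs along the row from smallest to largest (centres 67, 77, 87 mm apart), y across the tray, z up.
- cork3: second largest round cork rest, 72 mm in diameter, 3 mm thick, flat on the tray's floor. Lips along the tray's long sides stand 17 mm above the table, 67 mm from the row's centre line. Origin: centre of its underside, so its top is 3 mm higher; x runs along the row from smallest to largest (centres 67, 77, 87 mm apart), y across the tray, z up.
- cork4: largest round cork rest, 82 mm in diameter, 3 mm thick, flat on the tray's floor. The tray's end boards stand 34 mm above the table, 60 mm beyond the centres of the last corks. Origin: centre of its underside, so its top is 3 mm higher; x runs along the row from smallest to largest (centres 67, 77, 87 mm apart), y across the tray, z up.
- die_oval: an oval steel cutting die, 66 x 36 mm, 32 mm tall, on the same board. Does not belong in the tray and stays where it is. Origin: centre of its lower rim; x along its length.
- die_square: a square steel cutting die, 44 x 44 mm, 32 mm tall, on the same board. Does not belong in the tray and stays where it is. Origin: centre of its lower rim; x and y parallel to its sides.
Not all that is in view belongs to the job. Leave any orange look-alike of the die4 alone.

How it is judged:
By the outcome, as a careful person would: the job done as asked, in the order asked, and still so for the second after the job is handed in, with the robot touching nothing.
It also fails if it takes over 106 s, if anything falls off the work surface, if the arm or the gripper's body presses on something with over 40 N, if the wrist force passes 120 N, or if a joint passes its speed limit or range.

## Working session

There is one attempt and no reset: what is moved stays moved. The work goes in short steps, Python scripts to look and compute and a tool call to move; the robot and the scene stay as the last step left them, time stands still between calls to the robot, and variables do not carry over. Pictures are saved under pics/ and viewed, at most 14 in all, crops included, and the job is handed in when it is done.

Besides the shell and the picture viewer there is one more tool, called after "Emit:" as name(argument=value, ...) on one line, values as JSON. arm_command: Moves the arm, as the interface text tells. Its arguments: {"type":"object","properties":{"deltas":{"type":"array"},"squeeze":{"type":"number"}},"required":["deltas"]}

```bash
mkdir -p pics
python3 - <<'E'
from rig import env
import cv2
o=env.observe(); print(o['time_s'],o['position'],o['tool_rot'],o['grip_width'],env.pinch_z)
for n in('top','side'):
    p=env.get_image(n); cv2.imwrite(f'pics/{n}0.png',p['color']); print(n,p['camera_matrix'],p['eye'],p['orientation'],[k for k in p])
    for q in['die1','die2','die3','die4','cork1','cork2','cork3','cork4','die_oval','die_square']:
        print(q,[(round(d['p'],2),[round(float(v)) for v in d['box']]) for d in env.look_for(q,p)][:3],[(round(d['p'],2),[round(float(v),1) for v in d['location']]) for d in env.tip_of(q,p)][:3])
E
```

```text
0.0 [0.21189323 0.50722568 0.23071442] [[-9.22672143e-01  3.85584491e-01 -8.46797728e-04]
 [ 3.85585287e-01  9.22671430e-01 -1.19147023e-03]
 [ 3.21903628e-04 -1.42584914e-03 -9.99998932e-01]] 0.08516980118389639 -0.0187
top [[413.96441691   0.         312.37855471]
 [  0.         413.96441691 198.24686683]
 [  0.           0.           1.        ]] [ 0.2729726  -0.02014843  1.04525515] [[-0.01860519  0.98080753 -0.19408873]
 [-0.99894734 -0.026376   -0.03753016]
 [-0.04192914  0.19318617  0.98026581]] ['color', 'camera_matrix', 'eye', 'orientation', 'shot']
die1 [(0.85, [402, 250, 430, 277]), (0.8, [353, 191, 381, 219]), (0.59, [355, 149, 369, 169])] [(0.9, [405.5, 203.2]), (0.8, [406.6, 160.2]), (0.79, [412.2, 264.2])]
die2 [(0.85, [402, 250, 430, 277]), (0.8, [353, 191, 381, 219]), (0.59, [355, 149, 369, 169])] [(0.9, [405.5, 203.2]), (0.8, [406.6, 160.2]), (0.79, [412.2, 264.2])]
die3 [(0.85, [402, 250, 430, 277]), (0.8, [353, 191, 381, 219]), (0.59, [355, 149, 369, 169])] [(0.9, [405.5, 203.2]), (0.8, [406.6, 160.2]), (0.79, [412.2, 264.2])]
die4 [(0.85, [402, 250, 430, 277]), (
[... 2029 characters left out ...]
308, 160, 331, 172])] [(0.68, [330.1, 180.1]), (0.66, [318.1, 167.6]), (0.65, [298.4, 146.3])]
cork2 [(0.52, [314, 171, 349, 186]), (0.51, [308, 160, 331, 172])] [(0.68, [330.1, 180.1]), (0.66, [318.1, 167.6]), (0.65, [298.4, 146.3])]
cork3 [(0.52, [314, 171, 349, 186]), (0.51, [308, 160, 331, 172])] [(0.68, [330.1, 180.1]), (0.66, [318.1, 167.6]), (0.65, [298.4, 146.3])]
cork4 [(0.52, [314, 171, 349, 186]), (0.51, [308, 160, 331, 172])] [(0.68, [330.1, 180.1]), (0.66, [318.1, 167.6]), (0.65, [298.4, 146.3])]
die_oval [(0.67, [284, 277, 315, 313])] [(0.75, [364.4, 256.9]), (0.59, [302.7, 305.4])]
die_square [(0.94, [352, 278, 391, 314]), (0.23, [314, 173, 346, 186])] [(0.77, [367.5, 302.2])]
```

Run:
```python
import cv2
a=cv2.imread('pics/top0.png')
cv2.imwrite('pics/top0c.png',cv2.resize(a[110:310,160:480],None,fx=2.5,fy=2.5,interpolation=cv2.INTER_CUBIC))
```

```text
(no output)
```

View pics/top0c.png

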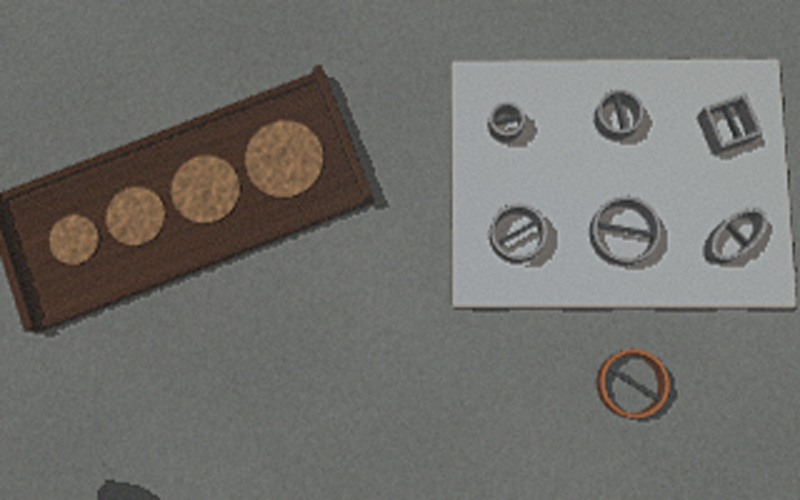

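View pics/side0.png

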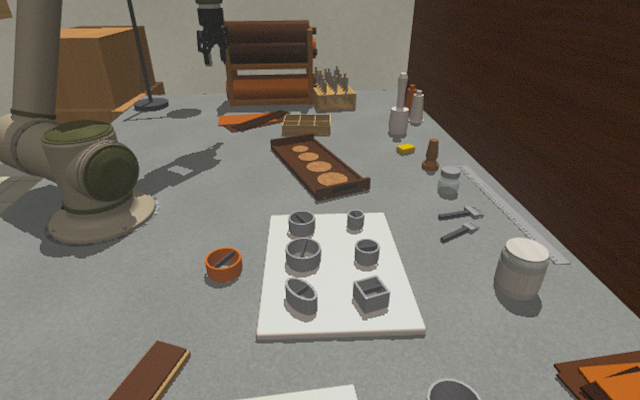

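The top picture shows die1 (363,159), die2 (408,157), die3 (368,204) and die4 (410,202) on the board. The square is at (452,159), the oval at (455,205), and the orange look-alike at (413,264) is off the board. The corks run from (189,205), the smallest, to (273,173), the largest.

```bash
cat > h.py <<'E'
from rig import env
import numpy as np, cv2
def ray(p,uv):
    K=p['camera_matrix']; v=np.array([(uv[0]-K[0,2])/K[0,0],(uv[1]-K[1,2])/K[1,1]])
    if p.get('fish'):
        r=np.linalg.norm(v); d=np.array([*(v/r*np.sin(r)),np.cos(r)]) if r>1e-9 else np.array([0,0,1.])
    else: d=np.array([*v,1.])
    return p['orientation']@(d*[1,-1,-1])
def onz(p,uv,z):
    d=ray(p,uv); return p['eye']+d*(z-p['eye'][2])/d[2]
def proj(p,X):
    c=(np.asarray(X)-p['eye'])@p['orientation']*[1,-1,-1]; K=p['camera_matrix']
    if p.get('fish'):
        r=np.hypot(c[0],c[1]); c=np.array([*(c[:2]/r*np.arctan2(r,c[2])),1])
    else: c=c/c[2]
    return (K@c)[:2]
def corks(p):
    hsv=cv2.cvtColor(cv2.GaussianBlur(p['color'],(3,3),0),cv2.COLOR_BGR2HSV)
    m=cv2.inRange(hsv,(8,60,105),(25,200,255)); m=cv2.morphologyEx(m,cv2.MORPH_OPEN,np.ones((3,3)))
    cs=[c for c in cv2.findContours(m,cv2.RETR_EXTERNAL,cv2.CHAIN_APPROX_NONE)[0] if cv2.contourArea(c)>60]
    out=[]
    for c in cs:
        P=np.array([onz(p,u,.015)[:2] for u in cv2.convexHull(c)[:,0]],np.float32)
        (x,y),r=cv2.minEnclosingCircle(P); M=cv2.moments(P.reshape(-1,1,2)) ; out.append((round(2*r*1e3),np.round([M['m10']/M['m00'],M['m01']/M['m00']],4)))
    return sorted(out,key=lambda t:t[0])
E
python3 - <<'E'
from h import *
for n in('top','side'):
    p=env.get_image(n)
    print(n)
    for c in corks(p): print('cork',c)
    for q in['die1','cork1','die_oval','die_square']:
        for d in env.tip_of(q,p): print(q,round(d['p'],2),np.round(onz(p,d['location'],.015 if 'die' in q else .012),3)[:2])
    for d in env.look_for('die1',p):
        b=d['box'];print('box',round(d['p'],2),np.round(onz(p,[(b[0]+b[2])/2,(b[1]+b[3])/2],.031),3)[:2])
E
```

```text
top
cork (45, array([0.5808, 0.8342]))
cork (50, array([0.4675, 0.3365]))
cork (55, array([0.7162, 0.8484]))
cork (56, array([0.5474, 0.5184]))
cork (56, array([0.6227, 0.8381]))
cork (57, array([0.4372, 0.5291]))
cork (58, array([0.5534, 0.5787]))
cork (59, array([0.4982, 0.5843]))
cork (60, array([0.4901, 0.2731]))
cork (61, array([0.6694, 0.8434]))
cork (71, array([0.5166, 0.201 ]))
cork (75, array([ 0.856, -0.478]))
cork (81, array([0.5465, 0.1195]))
cork (218, array([ 0.1974, -0.6344]))
cork (219, array([0.2564, 0.68  ]))
cork (318, array([ 0.8903, -0.6248]))
die1 0.87 [ 0.304 -0.223]
die1 0.81 [ 0.46  -0.112]
die1 0.71 [ 0.461 -0.22 ]
die1 0.56 [ 0.576 -0.221]
die1 0.43 [ 0.574 -0.107]
cork1 0.92 [0.515 0.21 ]
cork1 0.74 [0.546 0.119]
cork1 0.71 [0.494 0.277]
cork1 0.55 [0.474 0.338]
die_oval 0.51 [ 0.439 -0.334]
die_square 0.66 [ 0.56  -0.326]
box 0.72 [ 0.576 -0.227]
box 0.61 [ 0.572 -0.108]
box 0.61 [ 0.308 -0.224]
box 0.58 [ 0.455 -0.112]
box 0.53 [ 0.452 -0.222]
side
cork (61, array([ 0.2989, -0.1852]))
cork (79, array([ 0.2722, -0.4468]))
cork (81, array([ 0.3128, -0.2327]))
cork (169, array([0.6438, 0.8309]))
cork (171, array([0.4772, 0.6118]))
cork (186, array([0.2317, 0.6558]))
cork (249, array([0.6484, 1.0599]))
cork (303, array([0.5137, 0.2158]))
cork (318, array([-0.2564,  0.9147]))
cork (415, array([0.3452, 1.2034]))
cork (1308, array([-1.6044,  3.7198]))
die1 0.97 [ 0.46  -0.114]
die1 0.85 [ 0.565 -0.11 ]
die1 0.77 [ 0.454 -0.217]
die1 0.72 [ 0.31  -0.232]
die1 0.64 [ 0.578 -0.217]
die1 0.5 [0.464 0.345]
die1 0.28 [0.545 0.107]
cork1 0.76 [0.526 0.202]
cork1 0.62 [0.548 0.127]
cork1 0.53 [0.468 0.365]
cork1 0.52 [0.492 0.266]
die_oval 0.67 [ 0.451 -0.326]
die_oval 0.54 [0.492 0.251]
die_square 0.9 [ 0.56  -0.333]
box 0.97 [ 0.315 -0.231]
box 0.82 [ 0.58  -0.228]
box 0.78 [ 0.573 -0.106]
box 0.59 [ 0.462 -0.121]
```

Emit:
arm_command(deltas=[{"rz":0.1376},{"rz":0.1376},{"rz":0.1376},{"rz":0.1376},{"rz":0.1376},{"rz":0.1376},{"dx":-0.04,"dy":0.003},{"dx":-0.04,"dy":0.003},{"dx":-0.04,"dy":0.003},{"dx":-0.04,"dy":0.003},{"dx":-0.04,"dy":0.003},{"dx":-0.04,"dy":0.003}])

```text
invalid input
```

Emit:
arm_command(deltas=[{"dx":-0.04,"dy":0.003},{"dx":-0.04,"dy":0.003},{"dx":-0.04,"dy":0.003},{"dx":-0.04,"dy":0.003},{"dx":-0.04,"dy":0.003},{"dx":-0.04,"dy":0.003},{"dx":-0.04,"dy":0.003},{"dx":-0.04,"dy":0.003},{"dx":-0.04,"dy":0.003},{"dx":-0.04,"dy":0.003},{"dx":-0.04,"dy":0.003},{"dx":-0.03,"dy":0.003}])

```text
invalid input
```

Run:
```python
from h import *
for i in range(3): env.get_image('top')
o=env.observe(); print(o['time_s'],o['position'],o['tool_rot'].round(4),np.round(o['q'],1),o['grip_width'])
p=env.get_image('wrist'); p['fish']=1
cv2.imwrite('pics/w1.png',p['color']); print(p['camera_matrix'],p['eye'],p['orientation'].round(3))
for d in env.look_for('die1',p):
    b=d['box'];print('box',np.round(d['p'],2),np.round(b),np.round(onz(p,[(b[0]+b[2])/2,(b[1]+b[3])/2],.031),3)[:2])
for d in env.tip_of('die1',p): print(np.round(d['p'],2),np.round(d['location']),np.round(onz(p,d['location'],.015),3)[:2])
```

```text
2.85 [0.21204908 0.50746958 0.23130711] [[-0.9227  0.3856 -0.    ]
 [ 0.3856  0.9227 -0.    ]
 [ 0.     -0.     -1.    ]] [ 55.   21.8  74.3  -0.   83.9 -12.3] 0.08534359594289753
[[309.70691629   0.         324.31709934]
 [  0.         309.70691629 203.76758542]
 [  0.           0.           1.        ]] [0.14970862 0.53361098 0.37294   ] [[ 0.387 -0.888 -0.248]
 [ 0.922  0.373  0.103]
 [ 0.    -0.268  0.963]]
box 0.81 [ 41. 330.  66. 361.] [ 0.306 -0.173]
0.58 [ 54. 343.] [ 0.307 -0.194]
```

View pics/w1.png

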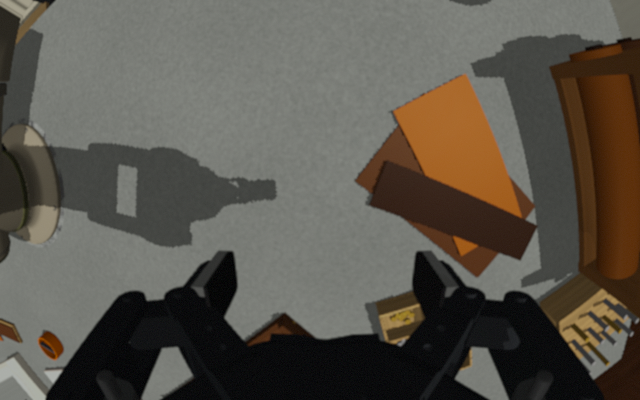

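Nothing moved: the rows were refused. The wrist view still shows the start area. I'll retry with all keys in each row.

Emit:
arm_command(deltas=[{"rx":0,"ry":0,"rz":0.1376,"dx":0,"dy":0,"dz":0,"fingers":0.085},{"rx":0,"ry":0,"rz":0.1376,"dx":0,"dy":0,"dz":0,"fingers":0.085},{"rx":0,"ry":0,"rz":0.1376,"dx":0,"dy":0,"dz":0,"fingers":0.085},{"rx":0,"ry":0,"rz":0.1376,"dx":0,"dy":0,"dz":0,"fingers":0.085},{"rx":0,"ry":0,"rz":0.1376,"dx":0,"dy":0,"dz":0,"fingers":0.085},{"rx":0,"ry":0,"rz":0.1376,"dx":0,"dy":0,"dz":0,"fingers":0.085},{"rx":0,"ry":0,"rz":0,"dx":-0.04,"dy":0.003,"dz":0,"fingers":0.085},{"rx":0,"ry":0,"rz":0,"dx":-0.04,"dy":0.003,"dz":0,"fingers":0.085},{"rx":0,"ry":0,"rz":0,"dx":-0.04,"dy":0.003,"dz":0,"fingers":0.085},{"rx":0,"ry":0,"rz":0,"dx":-0.04,"dy":0.003,"dz":0,"fingers":0.085},{"rx":0,"ry":0,"rz":0,"dx":-0.04,"dy":0.003,"dz":0,"fingers":0.085},{"rx":0,"ry":0,"rz":0,"dx":-0.04,"dy":0.003,"dz":0,"fingers":0.085}], squeeze=40)

```text
time_s: 4.2
position: [0.3115, 0.2867, 0.2315]
tool_rot: [[-0.343, 0.939, 0.0], [0.939, 0.343, 0.0], [0.0, 0.001, -1.0]]
ft_force: [1.5, 0.4, -0.4]
grip_width: 0.0848
gripper_force: 0.0
```

Emit:
arm_command(deltas=[{"rx":0,"ry":0,"rz":0,"dx":-0.041,"dy":0.003,"dz":0,"fingers":0.085},{"rx":0,"ry":0,"rz":0,"dx":-0.041,"dy":0.003,"dz":0,"fingers":0.085},{"rx":0,"ry":0,"rz":0,"dx":-0.041,"dy":0.003,"dz":0,"fingers":0.085},{"rx":0,"ry":0,"rz":0,"dx":-0.041,"dy":0.003,"dz":0,"fingers":0.085},{"rx":0,"ry":0,"rz":0,"dx":-0.041,"dy":0.003,"dz":0,"fingers":0.085},{"rx":0,"ry":0,"rz":0,"dx":-0.041,"dy":0.003,"dz":0,"fingers":0.085},{"rx":0,"ry":0,"rz":0,"dx":-0.041,"dy":0.003,"dz":0,"fingers":0.085},{"rx":0,"ry":0,"rz":0,"dx":-0.041,"dy":0.003,"dz":0,"fingers":0.085},{"rx":0,"ry":0,"rz":0,"dx":-0.041,"dy":0.003,"dz":0,"fingers":0.085},{"rx":0,"ry":0,"rz":0,"dx":-0.041,"dy":0.003,"dz":0,"fingers":0.085},{"rx":0,"ry":0,"rz":0,"dx":-0.041,"dy":0.003,"dz":0,"fingers":0.085},{"rx":0,"ry":0,"rz":0,"dx":-0.041,"dy":0.003,"dz":0,"fingers":0.085}])

```text
time_s: 5.4
position: [0.5138, -0.1635, 0.2314]
tool_rot: [[-0.342, 0.94, 0.0], [0.94, 0.342, -0.0], [-0.0, 0.0, -1.0]]
ft_force: [0.6, 0.5, 0.5]
grip_width: 0.0852
gripper_force: 0.0
```

Run:
```python
from h import *
env.get_image('top');env.get_image('top')
p=env.get_image('wrist'); p['fish']=1
o=env.observe(); print(o['time_s'],o['position'],np.round(o['q'],1))
for d in env.look_for('die1',p):
    b=d['box'];print('box',np.round(d['p'],2),np.round(b),np.round(onz(p,[(b[0]+b[2])/2,(b[1]+b[3])/2],.031),4)[:2])
for d in env.tip_of('die1',p): print(np.round(d['p'],2),np.round(d['location']),np.round(onz(p,d['location'],.015),4)[:2])
import pickle; pickle.dump(p,open('w2.pkl','wb'))
c=p['color'].copy()
for X,R in(((.573,-.108),18),((.576,-.223),23),((.457,-.113),28),((.455,-.22),33)):
  for z in(.047,):
    t=np.linspace(0,2*np.pi,60)
    for a in t:
        u=proj(p,[X[0]+R/1e3*np.cos(a),X[1]+R/1e3*np.sin(a),z]); cv2.circle(c,tuple(np.round(u).astype(int)),0,(0,0,255),-1)
cv2.imwrite('pics/w2.png',c)
```

```text
5.55 [ 0.51372433 -0.16367396  0.23063228] [-30.3  20.8  76.1  -0.   83.2 -50.1]
box 0.94 [344. 223. 379. 265.] [ 0.5829 -0.2234]
box 0.92 [375. 137. 412. 169.] [ 0.5769 -0.1098]
box 0.87 [230. 180. 296. 238.] [ 0.4593 -0.2211]
box 0.77 [264.  96. 317. 148.] [ 0.458  -0.1166]
box 0.73 [134. 141. 189. 196.] [ 0.3212 -0.2168]
0.93 [358. 236.] [ 0.5786 -0.2202]
0.83 [268. 204.] [ 0.4611 -0.219 ]
0.73 [298. 120.] [ 0.4634 -0.1128]
0.67 [386. 150.] [ 0.5714 -0.1094]
0.56 [168. 167.] [ 0.3222 -0.2174]
```

View pics/w2.png

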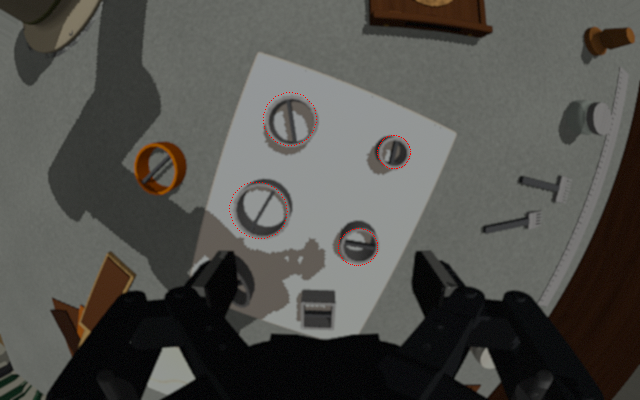

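The wrist view shows die3 (290,120), die1 (393,152), die4 (261,208), die2 (358,244), within a few mm of the guesses in red. The square and the oval are at the bottom, the orange one at left. Refining with a silhouette fit.

```bash
cat >> h.py <<'E'
from scipy.ndimage import map_coordinates
from scipy.optimize import minimize
T=np.linspace(0,2*np.pi,72,endpoint=False)
def sil(p,x,R,z0=.015,h=.032):
    P=np.array([proj(p,[x[0]+R*np.cos(a),x[1]+R*np.sin(a),z]) for z in(z0,z0+h) for a in T],np.float32)
    return cv2.convexHull(P)[:,0]
def fitdie(p,x0,R):
    g=cv2.cvtColor(p['color'],cv2.COLOR_BGR2GRAY).astype(float)
    def cost(x):
        o=sil(p,x,R+.002); i=sil(p,x,R-.002)
        s=lambda q:map_coordinates(g,[q[:,1],q[:,0]],order=1)
        return -np.mean(s(o))+np.mean(s(i))
    c=min(((cost(np.add(x0,(a,b))),a,b) for a in np.arange(-.01,.011,.002) for b in np.arange(-.01,.011,.002)))
    r=minimize(cost,np.add(x0,c[1:]),method='Nelder-Mead',options=dict(initial_simplex=np.add(x0,c[1:])+np.array([[0,0],[.002,0],[0,.002]])))
    return r.x,r.fun
D={1:((.575,-.109),.018),2:((.578,-.221),.023),3:((.46,-.114),.028),4:((.459,-.22),.033)}
E
python3 - <<'E'
from h import *
import pickle
w=pickle.load(open('w2.pkl','rb')); t=dict(w); 
a=cv2.imread('pics/top0.png')
t=env.get_image('top'); t['color']=a
c=cv2.resize(w['color'],None,fx=3,fy=3)
for k,(x,R) in D.items():
    f,s=fitdie(w,x,R); print(k,f.round(4),round(s,1),[ (v[0].round(4),round(v[1],1)) for v in [fitdie(t,x,R)]])
    cv2.polylines(c,[np.round(sil(w,f,R)*3+1).astype(int)],1,(0,0,255),1)
cv2.imwrite('pics/w2f.png',c[240:840,590:1290])
E
```

```text
1 [ 0.571  -0.1123] -40.0 [(array([ 0.571, -0.111]), np.float64(-40.0))]
2 [ 0.5778 -0.2236] -44.5 [(array([ 0.5765, -0.2233]), np.float64(-44.3))]
3 [ 0.4593 -0.1207] -35.5 [(array([ 0.4579, -0.117 ]), np.float64(-36.8))]
4 [ 0.4586 -0.2211] -44.3 [(array([ 0.4573, -0.2215]), np.float64(-40.8))]
```

View pics/w2f.png

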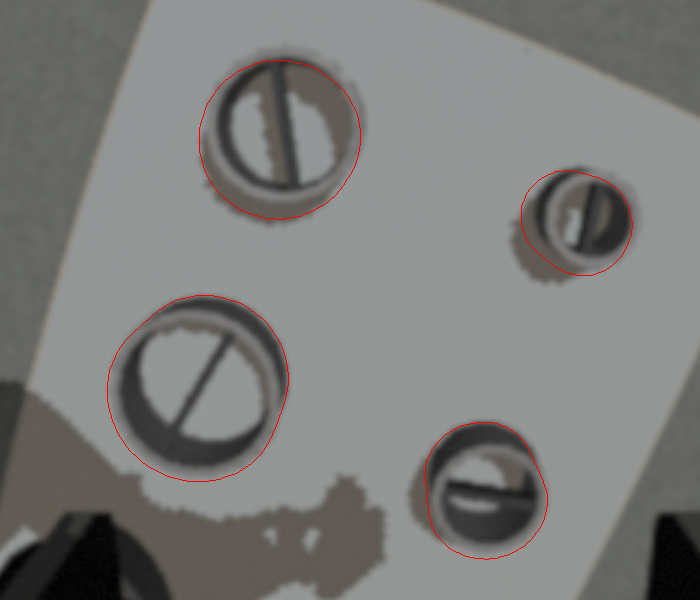

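The fit is pulled into the brownish shadows, by about 4 mm at die3. I'll paint the shadows as board and refit.

Run:
```python
from h import *
import pickle
w=pickle.load(open('w2.pkl','rb'))
I=w['color'].astype(int)
for n,(u,v) in dict(board=(360,190),shadow=(285,260),rim3=(290,146),wall4=(240,220),wall2=(358,258),sh1=(373,168)).items(): print(n,I[v-1:v+2,u-1:u+2].reshape(-1,3).mean(0).round())
t=env.get_image('top'); t['color']=cv2.imread('pics/top0.png')
def fill(p):
    c=cv2.bilateralFilter(p['color'],5,30,3).astype(int); m=(c[...,2]-c[...,0]>7)
    q=dict(p); g=p['color'].copy(); g[m]=(150,150,150); q['color']=cv2.medianBlur(g,3); return q
w2,t2=fill(w),fill(t)
c=cv2.resize(w2['color'],None,fx=3,fy=3)
for k,(x,R) in D.items():
    f,s=fitdie(w2,x,R); f2,s2=fitdie(t2,x,R); print(k,f.round(4),round(s,1),f2.round(4),round(s2,1))
    cv2.polylines(c,[np.round(sil(w,f,R)*3+1).astype(int)],1,(0,0,255),1)
d=cv2.resize(t2['color'][140:220,340:430],None,fx=6,fy=6)
cv2.imwrite('pics/w2g.png',c[240:840,590:1290]);
```

```text
board [149. 150. 147.]
shadow [ 94. 100. 104.]
rim3 [114. 116. 117.]
wall4 [64. 65. 66.]
wall2 [52. 53. 54.]
sh1 [85. 91. 97.]
1 [ 0.5746 -0.1095] -46.6 [ 0.5725 -0.1097] -40.9
2 [ 0.5785 -0.223 ] -49.3 [ 0.5753 -0.2237] -40.2
3 [ 0.4639 -0.1158] -28.8 [ 0.4559 -0.1181] -37.8
4 [ 0.4586 -0.2211] -43.1 [ 0.4558 -0.2226] -39.5
```

View pics/w2g.png

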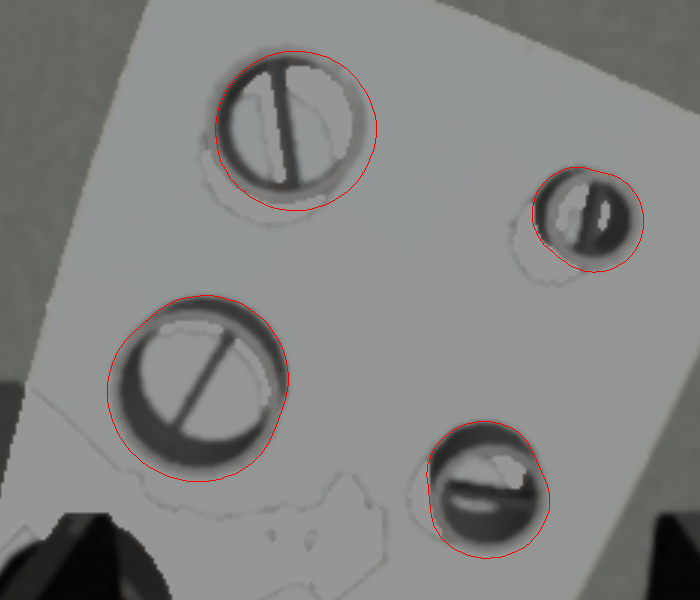

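Dies agreed between both cameras (die3 corrected by eye): die1 (.5735,-.1096), die2 (.577,-.2234), die3 (.4585,-.117), die4 (.457,-.222). Starting with die1.

Emit:
arm_command(deltas=[{"rx":0,"ry":0,"rz":0,"dx":0.0101,"dy":0.0249,"dz":0,"fingers":0.065},{"rx":0,"ry":0,"rz":0,"dx":0.0101,"dy":0.0249,"dz":0,"fingers":0.065},{"rx":0,"ry":0,"rz":0,"dx":0.0101,"dy":0.0249,"dz":0,"fingers":0.065},{"rx":0,"ry":0,"rz":0,"dx":0,"dy":0,"dz":0.045,"fingers":0.065},{"rx":0,"ry":0,"rz":0,"dx":0,"dy":0,"dz":0.045,"fingers":0.065},{"rx":0,"ry":0,"rz":0,"dx":0,"dy":0,"dz":0.045,"fingers":0.065},{"rx":0,"ry":0,"rz":0,"dx":0,"dy":0,"dz":0.045,"fingers":0.065},{"rx":0,"ry":0,"rz":0,"dx":0,"dy":0,"dz":0.02,"fingers":0.065},{"rx":0,"ry":0,"rz":0,"dx":0,"dy":0,"dz":0.0096,"fingers":0.065},{"rx":0,"ry":0,"rz":0,"dx":0,"dy":0,"dz":0,"fingers":0.065}])

```text
time_s: 6.75
position: [0.5729, -0.1071, 0.0215]
tool_rot: [[-0.343, 0.939, -0.001], [0.939, 0.343, 0.0], [0.001, -0.001, -1.0]]
ft_force: [-0.8, -0.2, 0.9]
grip_width: 0.0649
gripper_force: 0.0
```

Emit:
arm_command(deltas=[{"rx":0,"ry":0,"rz":0,"dx":0,"dy":0,"dz":0,"fingers":0.03},{"rx":0,"ry":0,"rz":0,"dx":0,"dy":0,"dz":0,"fingers":0.03},{"rx":0,"ry":0,"rz":0,"dx":0,"dy":0,"dz":0,"fingers":0.03},{"rx":0,"ry":0,"rz":0,"dx":0,"dy":0,"dz":0,"fingers":0.03},{"rx":0,"ry":0,"rz":0,"dx":0,"dy":0,"dz":0,"fingers":0.03},{"rx":0,"ry":0,"rz":0,"dx":0,"dy":0,"dz":0,"fingers":0.03},{"rx":0,"ry":0,"rz":0,"dx":0,"dy":0,"dz":0,"fingers":0.03},{"rx":0,"ry":0,"rz":0,"dx":0,"dy":0,"dz":0,"fingers":0.03}], squeeze=40)

```text
time_s: 7.55
position: [0.5739, -0.1079, 0.0236]
tool_rot: [[-0.342, 0.94, 0.003], [0.94, 0.342, -0.001], [-0.002, 0.002, -1.0]]
ft_force: [-1.8, 1.7, 5.2]
grip_width: 0.0344
gripper_force: 39.4
```

Emit:
arm_command(deltas=[{"rx":0,"ry":0,"rz":0,"dx":0,"dy":0,"dz":-0.04,"fingers":0.03},{"rx":0,"ry":0,"rz":0,"dx":0,"dy":0,"dz":-0.04,"fingers":0.03},{"rx":0,"ry":0,"rz":0,"dx":0.041,"dy":0.0047,"dz":0,"fingers":0.03},{"rx":0,"ry":0,"rz":0,"dx":0.041,"dy":0.0047,"dz":0,"fingers":0.03},{"rx":0,"ry":0,"rz":0,"dx":0.041,"dy":0.0047,"dz":0,"fingers":0.03},{"rx":0,"ry":0,"rz":0,"dx":0.041,"dy":0.0047,"dz":0,"fingers":0.03},{"rx":0,"ry":0,"rz":0,"dx":0.041,"dy":0.0047,"dz":0,"fingers":0.03},{"rx":0,"ry":0,"rz":0,"dx":0.041,"dy":0.0047,"dz":0,"fingers":0.03},{"rx":0,"ry":0,"rz":0,"dx":0.041,"dy":0.0047,"dz":0,"fingers":0.03},{"rx":0,"ry":0,"rz":0,"dx":0.041,"dy":0.0047,"dz":0,"fingers":0.03},{"rx":0,"ry":0,"rz":0,"dx":0.04,"dy":0.0047,"dz":0,"fingers":0.03},{"rx":0,"ry":0,"rz":0,"dx":0,"dy":0,"dz":0,"fingers":0.03}])

```text
time_s: 8.75
position: [0.4856, 0.2564, 0.1027]
tool_rot: [[-0.347, 0.938, 0.001], [0.938, 0.347, 0.001], [0.001, 0.002, -1.0]]
ft_force: [0.3, -0.1, -0.4]
grip_width: 0.0347
gripper_force: 40.3
```

Run:
```python
from h import *
env.get_image('top');env.get_image('top')
p=env.get_image('wrist'); p['fish']=1
P=[];
for i in range(6): env.get_image('top'); P.append(env.observe()['position'])
o=env.observe(); print(o['time_s'],np.mean(P,0).round(4),np.std(P,0).round(4),o['grip_width'],np.round(o['q'],1))
for c in corks(p): print(c)
cv2.imwrite('pics/w3.png',p['color'])
```

```text
9.2 [0.4873 0.2516 0.102 ] [0.0001 0.0001 0.0001] 0.03388308846716155 [15.  29.  85.8 -0.  65.2 -5. ]
(12, array([0.5148, 0.2144]))
(18, array([0.5429, 0.1809]))
(35, array([1.0015, 0.1502]))
(45, array([0.8333, 0.2116]))
(53, array([0.4689, 0.3365]))
(63, array([0.5364, 0.1473]))
(63, array([0.4917, 0.2737]))
```

View pics/w3.png

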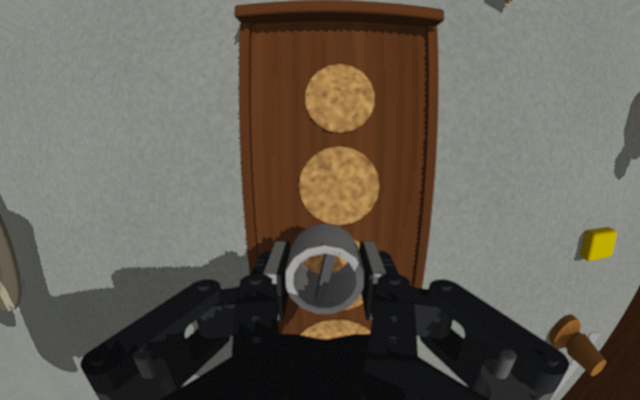

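Die1 is held upright. Cork1 is at (340,98) and cork2 at (340,185); both fit the sizes and lie within 1.5 mm of the top-camera values. Next I check the die's offset within the grip.

Run:
```python
from h import *
p=env.get_image('wrist'); p['fish']=1
o=env.observe(); R=o['tool_rot']; t=o['position']
b=np.array([.4683,.3365])-np.array([.4873,.2516]); print('to cork1 tool', (R.T@[*b,0]).round(4))
for uv in((324,313),(285,275),(363,275)):
    for z in(.125,.127): print(uv,z,((onz(p,uv,z)-t)@R).round(4)[:2])
c=cv2.resize(p['color'][215:330,260:390],None,fx=5,fy=5)
for x,col in((0,(0,0,255)),(-.003,(0,255,0))):
    pts=np.array([proj(p,t+R@[x+.018*np.cos(a),.018*np.sin(a),0]+[0,0,.0245]) for a in T])
    cv2.polylines(c,[np.round((pts-[260,215]+.5)*5).astype(int)],1,col,1)
cv2.imwrite('pics/w4.png',c)
```

```text
to cork1 tool [0.0863 0.0111 0.    ]
(324, 313) 0.125 [-0.0176  0.0002]
(324, 313) 0.127 [-0.0162  0.0002]
(285, 275) 0.125 [ 0.0026 -0.0167]
(285, 275) 0.127 [ 0.0037 -0.0164]
(363, 275) 0.125 [0.0025 0.0172]
(363, 275) 0.127 [0.0036 0.0169]
```

View pics/w4.png

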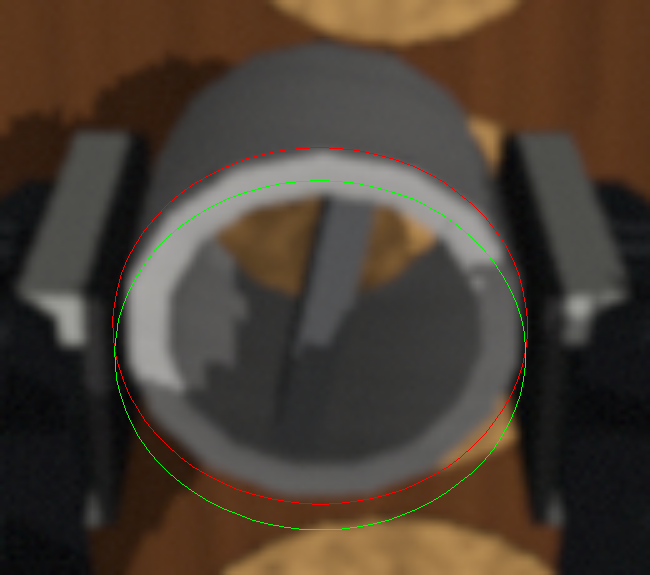

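Emit:
arm_command(deltas=[{"rx":0,"ry":0,"rz":0,"dx":0.0293,"dy":0.0037,"dz":0,"fingers":0.03},{"rx":0,"ry":0,"rz":0,"dx":0.0293,"dy":0.0037,"dz":0,"fingers":0.03},{"rx":0,"ry":0,"rz":0,"dx":0.0292,"dy":0.0037,"dz":0,"fingers":0.03},{"rx":0,"ry":0,"rz":0,"dx":0,"dy":0,"dz":0.036,"fingers":0.03},{"rx":0,"ry":0,"rz":0,"dx":0,"dy":0,"dz":0.034,"fingers":0.03},{"rx":0,"ry":0,"rz":0,"dx":0,"dy":0,"dz":0,"fingers":0.03},{"rx":0,"ry":0,"rz":0,"dx":0,"dy":0,"dz":0,"fingers":0.03},{"rx":0,"ry":0,"rz":0,"dx":0,"dy":0,"dz":0,"fingers":0.03}])

```text
time_s: 10.05
position: [0.4684, 0.339, 0.0335]
tool_rot: [[-0.342, 0.94, 0.003], [0.94, 0.342, 0.001], [0.0, 0.003, -1.0]]
ft_force: [0.1, 0.2, -0.3]
grip_width: 0.035
gripper_force: 40.3
```

```bash
cat >> h.py <<'E'
def st(target=None):
    P=[];F=[]
    for i in range(3):
        env.get_image('top'); o=env.observe(); P.append(o['position']); F.append(o['ft_force'])
    t=np.mean(P,0); print('t',round(o['time_s'],2),'pos',t.round(4),'F',np.mean(F,0).round(1),'w',round(o['grip_width'],4),'g',round(o['gripper_force'],1))
    if target is not None: print('to go, tool axes',(o['tool_rot'].T@[*(np.array(target)-t)]).round(4))
    return t
C={1:(.4683,.3365),2:(.491,.2735),3:(.5173,.2013),4:(.5473,.1198)}
DD={1:(.5735,-.1096),2:(.577,-.2234),3:(.4585,-.117),4:(.457,-.222)}
E
python3 -c "
from h import *
st([*C[1],.0225])"
```

```text
t 10.2 pos [0.4682 0.3389 0.0334] F [-0.3 -0.3 -0.4] w 0.0345 g 40.3
to go, tool axes [-0.0023 -0.0007  0.0109]
```

Emit:
arm_command(deltas=[{"rx":0,"ry":0,"rz":0,"dx":-0.0005,"dy":0,"dz":0.005,"fingers":0.03},{"rx":0,"ry":0,"rz":0,"dx":0,"dy":0,"dz":0.002,"fingers":0.03},{"rx":0,"ry":0,"rz":0,"dx":0,"dy":0,"dz":0,"fingers":0.03},{"rx":0,"ry":0,"rz":0,"dx":0,"dy":0,"dz":0,"fingers":0.03}])

```text
time_s: 10.6
position: [0.4675, 0.3383, 0.0246]
tool_rot: [[-0.342, 0.94, -0.0], [0.94, 0.342, -0.0], [-0.0, -0.0, -1.0]]
ft_force: [-0.4, -0.2, -1.7]
grip_width: 0.0346
gripper_force: 40.3
```

Emit:
arm_command(deltas=[{"rx":0,"ry":0,"rz":0,"dx":0,"dy":0,"dz":0.0015,"fingers":0.03},{"rx":0,"ry":0,"rz":0,"dx":0,"dy":0,"dz":0,"fingers":0.03},{"rx":0,"ry":0,"rz":0,"dx":0,"dy":0,"dz":0,"fingers":0.03}])

```text
time_s: 10.9
position: [0.4677, 0.3384, 0.0237]
tool_rot: [[-0.342, 0.94, 0.001], [0.94, 0.342, 0.0], [0.0, 0.001, -1.0]]
ft_force: [-1.1, 0.9, 4.3]
grip_width: 0.0341
gripper_force: 40.7
```

Emit:
arm_command(deltas=[{"rx":0,"ry":0,"rz":0,"dx":0,"dy":0,"dz":0.0015,"fingers":0.03},{"rx":0,"ry":0,"rz":0,"dx":0,"dy":0,"dz":0,"fingers":0.03},{"rx":0,"ry":0,"rz":0,"dx":0,"dy":0,"dz":0,"fingers":0.03}])

```text
time_s: 11.2
position: [0.4677, 0.3384, 0.0235]
tool_rot: [[-0.342, 0.94, 0.002], [0.94, 0.342, 0.001], [0.0, 0.002, -1.0]]
ft_force: [-5.3, -2.5, 17.6]
grip_width: 0.0344
gripper_force: 41.9
```

Emit:
arm_command(deltas=[{"rx":0,"ry":0,"rz":0,"dx":0,"dy":0,"dz":-0.002,"fingers":0.03},{"rx":0,"ry":0,"rz":0,"dx":0,"dy":0,"dz":0,"fingers":0.07},{"rx":0,"ry":0,"rz":0,"dx":0,"dy":0,"dz":0,"fingers":0.07},{"rx":0,"ry":0,"rz":0,"dx":0,"dy":0,"dz":0,"fingers":0.07},{"rx":0,"ry":0,"rz":0,"dx":0,"dy":0,"dz":0,"fingers":0.07},{"rx":0,"ry":0,"rz":0,"dx":0,"dy":0,"dz":-0.03,"fingers":0.075},{"rx":0,"ry":0,"rz":0,"dx":0,"dy":0,"dz":-0.045,"fingers":0.075},{"rx":0,"ry":0,"rz":0,"dx":-0.04,"dy":0,"dz":-0.02,"fingers":0.075},{"rx":0,"ry":0,"rz":0,"dx":-0.04,"dy":0,"dz":0,"fingers":0.075},{"rx":0,"ry":0,"rz":0,"dx":0,"dy":0,"dz":0,"fingers":0.075},{"rx":0,"ry":0,"rz":0,"dx":0,"dy":0,"dz":0,"fingers":0.075}])

```text
time_s: 12.3
position: [0.495, 0.2626, 0.1186]
tool_rot: [[-0.341, 0.94, -0.0], [0.94, 0.341, 0.0], [0.0, -0.0, -1.0]]
ft_force: [-0.3, -0.1, -0.3]
grip_width: 0.0745
gripper_force: 0.0
```

Run:
```python
from h import *
st([*DD[2],.0225])
p=env.get_image('wrist'); p['fish']=1
for c in corks(p): print(c)
x=np.array(C[1])
c=cv2.resize(p['color'],None,fx=4,fy=4)
for R,z,col in((.026,.015,(0,255,0)),(.018,.015,(0,0,255)),(.018,.047,(255,0,0))):
    pts=np.array([proj(p,[x[0]+R*np.cos(a),x[1]+R*np.sin(a),z]) for a in T]); cv2.polylines(c,[np.round((pts+.5)*4).astype(int)],1,col,1)
m=np.round(pts.mean(0)*4).astype(int); print(m/4)
cv2.imwrite('pics/w5.png',c[max(m[1]-200,0):m[1]+200,m[0]-200:m[0]+200])
```

```text
t 12.45 pos [0.4945 0.2636 0.1184] F [0.2 0.4 0.1] w 0.075 g 0.0
to go, tool axes [-0.4857 -0.0897  0.0959]
(11, array([0.4739, 0.3308]))
(14, array([0.5126, 0.2059]))
(19, array([0.4608, 0.3346]))
(41, array([0.8364, 0.214 ]))
(46, array([0.5012, 0.22  ]))
(53, array([0.4694, 0.3387]))
(63, array([0.4918, 0.2737]))
(70, array([0.5388, 0.1448]))
(74, array([0.5292, 0.1995]))
[324.25 106.25]
```

View pics/w5.png

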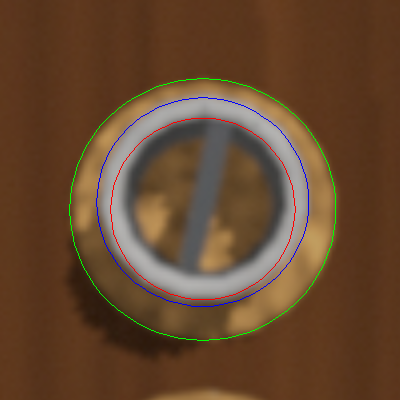

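Die1 stands centred on cork1: its rim coincides with the predicted circle within about 1 mm. Next die2.

Emit:
arm_command(deltas=[{"rx":0,"ry":0,"rz":0,"dx":-0.0442,"dy":-0.0082,"dz":0,"fingers":0.075},{"rx":0,"ry":0,"rz":0,"dx":-0.0442,"dy":-0.0082,"dz":0,"fingers":0.075},{"rx":0,"ry":0,"rz":0,"dx":-0.0442,"dy":-0.0082,"dz":0,"fingers":0.075},{"rx":0,"ry":0,"rz":0,"dx":-0.0442,"dy":-0.0082,"dz":0,"fingers":0.075},{"rx":0,"ry":0,"rz":0,"dx":-0.0442,"dy":-0.0082,"dz":0,"fingers":0.075},{"rx":0,"ry":0,"rz":0,"dx":-0.0442,"dy":-0.0082,"dz":0,"fingers":0.075},{"rx":0,"ry":0,"rz":0,"dx":-0.0442,"dy":-0.0082,"dz":0,"fingers":0.075},{"rx":0,"ry":0,"rz":0,"dx":-0.0442,"dy":-0.0082,"dz":0,"fingers":0.075},{"rx":0,"ry":0,"rz":0,"dx":-0.0442,"dy":-0.0082,"dz":0,"fingers":0.075},{"rx":0,"ry":0,"rz":0,"dx":-0.0442,"dy":-0.0082,"dz":0,"fingers":0.075},{"rx":0,"ry":0,"rz":0,"dx":-0.0437,"dy":-0.0077,"dz":0,"fingers":0.075},{"rx":0,"ry":0,"rz":0,"dx":0,"dy":0,"dz":0,"fingers":0.075}])

```text
time_s: 13.7
position: [0.5775, -0.2283, 0.118]
tool_rot: [[-0.339, 0.941, 0.001], [0.941, 0.339, -0.001], [-0.002, 0.0, -1.0]]
ft_force: [-0.5, 0.9, 0.3]
grip_width: 0.0751
gripper_force: 0.0
```

```bash
python3 -c "
from h import *
st([*DD[2],.0225])"
```

```text
t 13.85 pos [ 0.5769 -0.224   0.1181] F [-0.   0.2  0.2] w 0.0749 g 0.0
to go, tool axes [0.0005 0.0003 0.0956]
```

Descend, grip, and in the next call lift.

Emit:
arm_command(deltas=[{"rx":0,"ry":0,"rz":0,"dx":0.0005,"dy":0,"dz":0.04,"fingers":0.075},{"rx":0,"ry":0,"rz":0,"dx":0,"dy":0,"dz":0.035,"fingers":0.075},{"rx":0,"ry":0,"rz":0,"dx":0,"dy":0,"dz":0.0206,"fingers":0.075},{"rx":0,"ry":0,"rz":0,"dx":0,"dy":0,"dz":0,"fingers":0.075},{"rx":0,"ry":0,"rz":0,"dx":0,"dy":0,"dz":0,"fingers":0.038},{"rx":0,"ry":0,"rz":0,"dx":0,"dy":0,"dz":0,"fingers":0.038},{"rx":0,"ry":0,"rz":0,"dx":0,"dy":0,"dz":0,"fingers":0.038},{"rx":0,"ry":0,"rz":0,"dx":0,"dy":0,"dz":0,"fingers":0.038},{"rx":0,"ry":0,"rz":0,"dx":0,"dy":0,"dz":0,"fingers":0.038},{"rx":0,"ry":0,"rz":0,"dx":0,"dy":0,"dz":0,"fingers":0.038},{"rx":0,"ry":0,"rz":0,"dx":0,"dy":0,"dz":0,"fingers":0.038}])

```text
time_s: 14.95
position: [0.5776, -0.2233, 0.0252]
tool_rot: [[-0.343, 0.94, 0.003], [0.94, 0.343, -0.001], [-0.002, 0.002, -1.0]]
ft_force: [0.3, 2.4, 6.7]
grip_width: 0.0445
gripper_force: 40.6
```

```bash
python3 -c "
from h import *
t=st([*DD[2],.0225]); st([*C[2],.1])"
```

```text
t 15.1 pos [ 0.5776 -0.2233  0.0253] F [-0.9  2.9  5.9] w 0.0443 g 40.6
to go, tool axes [ 0.0001 -0.0006  0.0028]
t 15.25 pos [ 0.5776 -0.2233  0.0252] F [-0.3  3.3  6.5] w 0.0448 g 40.6
to go, tool axes [ 0.4963  0.0891 -0.0756]
```

Emit:
arm_command(deltas=[{"rx":0,"ry":0,"rz":0,"dx":0,"dy":0,"dz":-0.04,"fingers":0.038},{"rx":0,"ry":0,"rz":0,"dx":0,"dy":0,"dz":-0.04,"fingers":0.038},{"rx":0,"ry":0,"rz":0,"dx":0.045,"dy":0.0081,"dz":0,"fingers":0.038},{"rx":0,"ry":0,"rz":0,"dx":0.045,"dy":0.0081,"dz":0,"fingers":0.038},{"rx":0,"ry":0,"rz":0,"dx":0.045,"dy":0.0081,"dz":0,"fingers":0.038},{"rx":0,"ry":0,"rz":0,"dx":0.045,"dy":0.0081,"dz":0,"fingers":0.038},{"rx":0,"ry":0,"rz":0,"dx":0.045,"dy":0.0081,"dz":0,"fingers":0.038},{"rx":0,"ry":0,"rz":0,"dx":0.045,"dy":0.0081,"dz":0,"fingers":0.038},{"rx":0,"ry":0,"rz":0,"dx":0.045,"dy":0.0081,"dz":0,"fingers":0.038},{"rx":0,"ry":0,"rz":0,"dx":0.045,"dy":0.0081,"dz":0,"fingers":0.038},{"rx":0,"ry":0,"rz":0,"dx":0.045,"dy":0.0081,"dz":0,"fingers":0.038},{"rx":0,"ry":0,"rz":0,"dx":0.045,"dy":0.0081,"dz":0,"fingers":0.038}])

```text
time_s: 16.45
position: [0.4983, 0.229, 0.1042]
tool_rot: [[-0.342, 0.94, 0.002], [0.94, 0.342, 0.0], [-0.0, 0.002, -1.0]]
ft_force: [0.4, 0.6, -0.9]
grip_width: 0.0445
gripper_force: 41.5
```

Emit:
arm_command(deltas=[{"rx":0,"ry":0,"rz":0,"dx":0.023,"dy":0.004,"dz":0,"fingers":0.038},{"rx":0,"ry":0,"rz":0,"dx":0.023,"dy":0.004,"dz":0,"fingers":0.038},{"rx":0,"ry":0,"rz":0,"dx":0,"dy":0,"dz":0,"fingers":0.038},{"rx":0,"ry":0,"rz":0,"dx":0,"dy":0,"dz":0,"fingers":0.038}])

```text
time_s: 16.85
position: [0.4905, 0.2731, 0.1037]
tool_rot: [[-0.343, 0.939, 0.001], [0.939, 0.343, 0.0], [-0.0, 0.001, -1.0]]
ft_force: [0.4, 0.1, -1.5]
grip_width: 0.0442
gripper_force: 41.5
```

```bash
python3 -c "
from h import *
st([*C[2],.0253])"
```

```text
t 17.0 pos [0.4908 0.2723 0.1035] F [ 0.1 -0.5 -0.8] w 0.0444 g 41.5
to go, tool axes [0.001  0.0006 0.0782]
```

Emit:
arm_command(deltas=[{"rx":0,"ry":0,"rz":0,"dx":0.001,"dy":0.0005,"dz":0.04,"fingers":0.038},{"rx":0,"ry":0,"rz":0,"dx":0,"dy":0,"dz":0.033,"fingers":0.038},{"rx":0,"ry":0,"rz":0,"dx":0,"dy":0,"dz":0.002,"fingers":0.038},{"rx":0,"ry":0,"rz":0,"dx":0,"dy":0,"dz":0.001,"fingers":0.038},{"rx":0,"ry":0,"rz":0,"dx":0,"dy":0,"dz":0,"fingers":0.038},{"rx":0,"ry":0,"rz":0,"dx":0,"dy":0,"dz":0,"fingers":0.038}])

```text
time_s: 17.6
position: [0.4911, 0.2742, 0.0284]
tool_rot: [[-0.342, 0.94, 0.002], [0.94, 0.342, 0.001], [-0.0, 0.002, -1.0]]
ft_force: [0.1, 0.3, -1.6]
grip_width: 0.0438
gripper_force: 41.2
```

Emit:
arm_command(deltas=[{"rx":0,"ry":0,"rz":0,"dx":0,"dy":0,"dz":0.0015,"fingers":0.038},{"rx":0,"ry":0,"rz":0,"dx":0,"dy":0,"dz":0,"fingers":0.038},{"rx":0,"ry":0,"rz":0,"dx":0,"dy":0,"dz":0,"fingers":0.038}])

```text
time_s: 17.9
position: [0.4907, 0.2742, 0.0258]
tool_rot: [[-0.342, 0.94, 0.0], [0.94, 0.342, 0.0], [-0.0, 0.0, -1.0]]
ft_force: [-0.2, 0.4, -1.2]
grip_width: 0.0442
gripper_force: 41.2
```

Emit:
arm_command(deltas=[{"rx":0,"ry":0,"rz":0,"dx":0,"dy":0,"dz":0.001,"fingers":0.038},{"rx":0,"ry":0,"rz":0,"dx":0,"dy":0,"dz":0,"fingers":0.038},{"rx":0,"ry":0,"rz":0,"dx":0,"dy":0,"dz":0,"fingers":0.038}])

```text
time_s: 18.2
position: [0.4907, 0.2742, 0.0247]
tool_rot: [[-0.342, 0.94, 0.0], [0.94, 0.342, 0.0], [0.0, 0.0, -1.0]]
ft_force: [-0.4, 0.1, 0.8]
grip_width: 0.0442
gripper_force: 41.3
```

Emit:
arm_command(deltas=[{"rx":0,"ry":0,"rz":0,"dx":0,"dy":0,"dz":0,"fingers":0.075},{"rx":0,"ry":0,"rz":0,"dx":0,"dy":0,"dz":0,"fingers":0.075},{"rx":0,"ry":0,"rz":0,"dx":0,"dy":0,"dz":0,"fingers":0.075},{"rx":0,"ry":0,"rz":0,"dx":0,"dy":0,"dz":0,"fingers":0.075},{"rx":0,"ry":0,"rz":0,"dx":0,"dy":0,"dz":-0.03,"fingers":0.078},{"rx":0,"ry":0,"rz":0,"dx":0,"dy":0,"dz":-0.045,"fingers":0.078},{"rx":0,"ry":0,"rz":0,"dx":-0.04,"dy":0,"dz":-0.018,"fingers":0.078},{"rx":0,"ry":0,"rz":0,"dx":-0.04,"dy":0,"dz":0,"fingers":0.078},{"rx":0,"ry":0,"rz":0,"dx":0,"dy":0,"dz":0,"fingers":0.078},{"rx":0,"ry":0,"rz":0,"dx":0,"dy":0,"dz":0,"fingers":0.078}])

```text
time_s: 19.2
position: [0.5181, 0.1984, 0.1176]
tool_rot: [[-0.341, 0.94, -0.0], [0.94, 0.341, 0.0], [0.0, -0.0, -1.0]]
ft_force: [-0.8, -0.2, 0.3]
grip_width: 0.0782
gripper_force: 0.0
```

Run:
```python
from h import *
st([*DD[3],.021])
p=env.get_image('wrist'); p['fish']=1
for c in corks(p):
    if c[0]>50: print(c)
c=cv2.resize(p['color'],None,fx=4,fy=4)
for k,rd,rc in((1,.018,.026),(2,.023,.031)):
  x=np.array(C[k])
  for R,z,col in((rc,.015,(0,255,0)),(rd,.047,(255,0,0))):
    pts=np.array([proj(p,[x[0]+R*np.cos(a),x[1]+R*np.sin(a),z]) for a in T]); cv2.polylines(c,[np.round((pts+.5)*4).astype(int)],1,col,1)
m=np.round(pts.mean(0)*4).astype(int); print(m/4)
cv2.imwrite('pics/w6.png',c[max(m[1]-400,0):m[1]+200,m[0]-250:m[0]+250])
```

```text
t 19.35 pos [0.5177 0.1995 0.1174] F [-0.4  0.3 -0.4] w 0.0779 g 0.0
to go, tool axes [-0.277  -0.1641  0.0964]
(55, array([0.5117, 0.2709]))
(73, array([0.5182, 0.2015]))
(83, array([0.5575, 0.1141]))
[324.25 104.5 ]
```

View pics/w6.png

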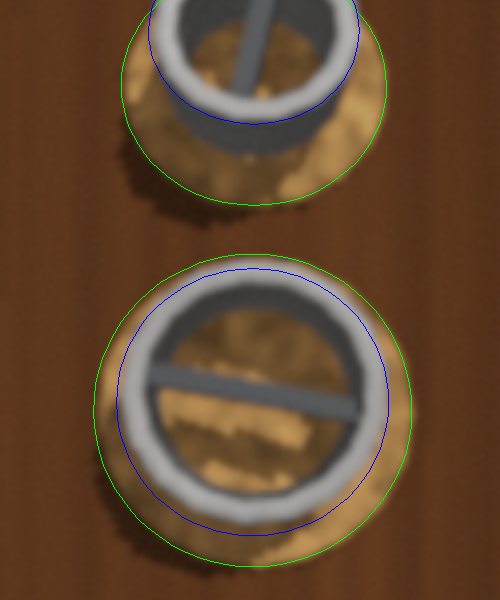

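Die2 stands on cork2, about 2 mm towards die1 of centre, with a 6 mm cork margin left. That's acceptable; it came from a small bias in the die estimate, which I'll compensate for in die3 and die4.

Emit:
arm_command(deltas=[{"rx":0,"ry":0,"rz":0,"dx":-0.0307,"dy":-0.0182,"dz":0,"fingers":0.078},{"rx":0,"ry":0,"rz":0,"dx":-0.0307,"dy":-0.0182,"dz":0,"fingers":0.078},{"rx":0,"ry":0,"rz":0,"dx":-0.0307,"dy":-0.0182,"dz":0,"fingers":0.078},{"rx":0,"ry":0,"rz":0,"dx":-0.0307,"dy":-0.0182,"dz":0,"fingers":0.078},{"rx":0,"ry":0,"rz":0,"dx":-0.0307,"dy":-0.0182,"dz":0,"fingers":0.078},{"rx":0,"ry":0,"rz":0,"dx":-0.0307,"dy":-0.0182,"dz":0,"fingers":0.078},{"rx":0,"ry":0,"rz":0,"dx":-0.0307,"dy":-0.0182,"dz":0,"fingers":0.078},{"rx":0,"ry":0,"rz":0,"dx":-0.0307,"dy":-0.0182,"dz":0,"fingers":0.078},{"rx":0,"ry":0,"rz":0,"dx":-0.0307,"dy":-0.0185,"dz":0,"fingers":0.078},{"rx":0,"ry":0,"rz":0,"dx":0,"dy":0,"dz":0,"fingers":0.078},{"rx":0,"ry":0,"rz":0,"dx":0,"dy":0,"dz":0,"fingers":0.078},{"rx":0,"ry":0,"rz":0,"dx":0,"dy":0,"dz":0,"fingers":0.078}])

```text
time_s: 20.6
position: [0.4585, -0.1157, 0.1176]
tool_rot: [[-0.344, 0.939, -0.0], [0.939, 0.344, 0.0], [0.0, -0.0, -1.0]]
ft_force: [0.1, -0.2, -0.5]
grip_width: 0.0778
gripper_force: 0.0
```

Run:
```python
from h import *
t=st([*DD[3],.021])
p=env.get_image('wrist'); p['fish']=1
c=cv2.resize(p['color'],None,fx=4,fy=4)
for k,R in((3,.028),(4,.033)):
  x=np.array(DD[k]); pts=np.array([proj(p,[x[0]+R*np.cos(a),x[1]+R*np.sin(a),.047]) for a in T]); cv2.polylines(c,[np.round((pts+.5)*4).astype(int)],1,(0,0,255),1)
  if k==3: m=np.round(pts.mean(0)*4).astype(int)
  print(pts.mean(0),np.ptp(pts,0))
y0=max(m[1]-300,0)
cv2.imwrite('pics/w7.png',c[y0:y0+600,max(m[0]-400,0):m[0]+400])
```

```text
t 20.75 pos [ 0.4586 -0.1157  0.1176] F [ 0.4 -0.2  0.1] w 0.0777 g 0.0
to go, tool axes [-0.0012 -0.0005  0.0966]
[323.13517224 216.20218279] [77.33335509 73.67235346]
[279.89479484 323.97245191] [76.0602496  59.46185177]
```

View pics/w7.png

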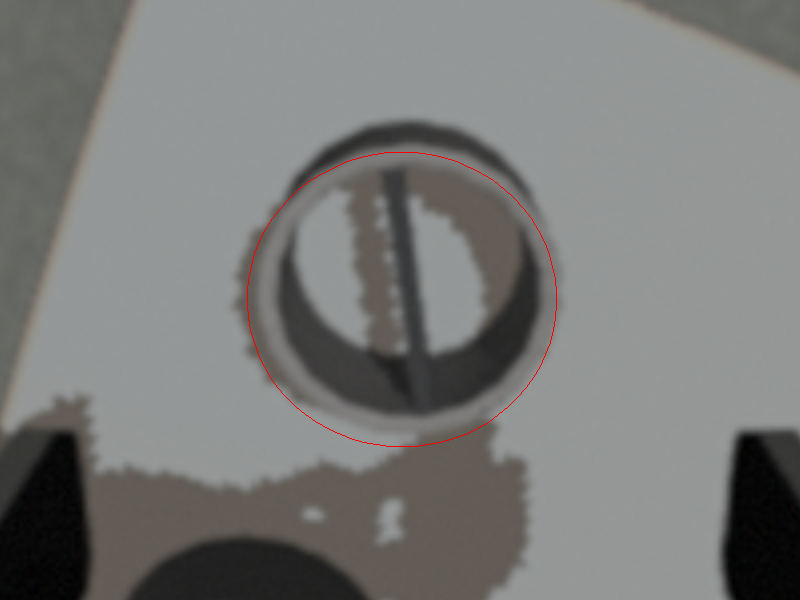

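The die3 rim centre is at (410,289) in the crop, against a prediction of (402,299), so I correct by +1.8 mm in tool x and +1.5 mm in tool y. Descend and grip.

Emit:
arm_command(deltas=[{"rx":0,"ry":0,"rz":0,"dx":0.0006,"dy":0.001,"dz":0.04,"fingers":0.078},{"rx":0,"ry":0,"rz":0,"dx":0,"dy":0,"dz":0.035,"fingers":0.078},{"rx":0,"ry":0,"rz":0,"dx":0,"dy":0,"dz":0.021,"fingers":0.078},{"rx":0,"ry":0,"rz":0,"dx":0,"dy":0,"dz":0,"fingers":0.078},{"rx":0,"ry":0,"rz":0,"dx":0,"dy":0,"dz":0,"fingers":0.048},{"rx":0,"ry":0,"rz":0,"dx":0,"dy":0,"dz":0,"fingers":0.048},{"rx":0,"ry":0,"rz":0,"dx":0,"dy":0,"dz":0,"fingers":0.048},{"rx":0,"ry":0,"rz":0,"dx":0,"dy":0,"dz":0,"fingers":0.048},{"rx":0,"ry":0,"rz":0,"dx":0,"dy":0,"dz":0,"fingers":0.048},{"rx":0,"ry":0,"rz":0,"dx":0,"dy":0,"dz":0,"fingers":0.048},{"rx":0,"ry":0,"rz":0,"dx":0,"dy":0,"dz":0,"fingers":0.048}])

```text
time_s: 21.9
position: [0.4598, -0.116, 0.0232]
tool_rot: [[-0.342, 0.94, 0.002], [0.94, 0.342, -0.001], [-0.002, 0.002, -1.0]]
ft_force: [-0.8, 1.3, 7.8]
grip_width: 0.0543
gripper_force: 42.1
```

```bash
python3 -c "
from h import *
st([*C[3],.1])"
```

```text
t 22.05 pos [ 0.4598 -0.116   0.0232] F [-1.3  1.4  7.2] w 0.055 g 42.1
to go, tool axes [ 0.2783  0.1628 -0.0771]
```

Emit:
arm_command(deltas=[{"rx":0,"ry":0,"rz":0,"dx":0,"dy":0,"dz":-0.04,"fingers":0.048},{"rx":0,"ry":0,"rz":0,"dx":0,"dy":0,"dz":-0.04,"fingers":0.048},{"rx":0,"ry":0,"rz":0,"dx":0.0308,"dy":0.0181,"dz":0,"fingers":0.048},{"rx":0,"ry":0,"rz":0,"dx":0.0308,"dy":0.0181,"dz":0,"fingers":0.048},{"rx":0,"ry":0,"rz":0,"dx":0.0308,"dy":0.0181,"dz":0,"fingers":0.048},{"rx":0,"ry":0,"rz":0,"dx":0.0308,"dy":0.0181,"dz":0,"fingers":0.048},{"rx":0,"ry":0,"rz":0,"dx":0.0308,"dy":0.0181,"dz":0,"fingers":0.048},{"rx":0,"ry":0,"rz":0,"dx":0.0308,"dy":0.0181,"dz":0,"fingers":0.048},{"rx":0,"ry":0,"rz":0,"dx":0.0308,"dy":0.0181,"dz":0,"fingers":0.048},{"rx":0,"ry":0,"rz":0,"dx":0.0308,"dy":0.0181,"dz":0,"fingers":0.048},{"rx":0,"ry":0,"rz":0,"dx":0.0306,"dy":0.018,"dz":0,"fingers":0.048},{"rx":0,"ry":0,"rz":0,"dx":0,"dy":0,"dz":0,"fingers":0.048}])

```text
time_s: 23.25
position: [0.5176, 0.2036, 0.1024]
tool_rot: [[-0.346, 0.938, 0.002], [0.938, 0.346, 0.001], [0.0, 0.002, -1.0]]
ft_force: [1.1, 0.3, -2.1]
grip_width: 0.0545
gripper_force: 43.9
```

```bash
python3 -c "
from h import *
st([*C[3],.0232])"
```

```text
t 23.4 pos [0.5171 0.2007 0.1021] F [-0.1 -0.6 -1.5] w 0.0547 g 43.9
to go, tool axes [0.0005 0.0003 0.0789]
```

Emit:
arm_command(deltas=[{"rx":0,"ry":0,"rz":0,"dx":-0.0007,"dy":0.0003,"dz":0.04,"fingers":0.048},{"rx":0,"ry":0,"rz":0,"dx":0,"dy":0,"dz":0.032,"fingers":0.048},{"rx":0,"ry":0,"rz":0,"dx":0,"dy":0,"dz":0.0035,"fingers":0.048},{"rx":0,"ry":0,"rz":0,"dx":0,"dy":0,"dz":0.0015,"fingers":0.048},{"rx":0,"ry":0,"rz":0,"dx":0,"dy":0,"dz":0,"fingers":0.048},{"rx":0,"ry":0,"rz":0,"dx":0,"dy":0,"dz":0,"fingers":0.048}])

```text
time_s: 24.0
position: [0.5185, 0.1994, 0.0261]
tool_rot: [[-0.342, 0.94, 0.002], [0.94, 0.342, 0.0], [-0.001, 0.002, -1.0]]
ft_force: [0.0, -0.1, -1.3]
grip_width: 0.0542
gripper_force: 43.9
```

Emit:
arm_command(deltas=[{"rx":0,"ry":0,"rz":0,"dx":0,"dy":0,"dz":0.001,"fingers":0.048},{"rx":0,"ry":0,"rz":0,"dx":0,"dy":0,"dz":0,"fingers":0.048},{"rx":0,"ry":0,"rz":0,"dx":0,"dy":0,"dz":0,"fingers":0.048}])

```text
time_s: 24.3
position: [0.5179, 0.1996, 0.0239]
tool_rot: [[-0.342, 0.94, 0.0], [0.94, 0.342, 0.0], [-0.0, 0.0, -1.0]]
ft_force: [-0.4, -0.0, -2.0]
grip_width: 0.0546
gripper_force: 43.9
```

Emit:
arm_command(deltas=[{"rx":0,"ry":0,"rz":0,"dx":0.0004,"dy":0,"dz":0.001,"fingers":0.048},{"rx":0,"ry":0,"rz":0,"dx":0,"dy":0,"dz":0,"fingers":0.048},{"rx":0,"ry":0,"rz":0,"dx":0,"dy":0,"dz":0,"fingers":0.048},{"rx":0,"ry":0,"rz":0,"dx":0,"dy":0,"dz":0,"fingers":0.08},{"rx":0,"ry":0,"rz":0,"dx":0,"dy":0,"dz":0,"fingers":0.08},{"rx":0,"ry":0,"rz":0,"dx":0,"dy":0,"dz":0,"fingers":0.08},{"rx":0,"ry":0,"rz":0,"dx":0,"dy":0,"dz":0,"fingers":0.08},{"rx":0,"ry":0,"rz":0,"dx":0,"dy":0,"dz":-0.03,"fingers":0.085},{"rx":0,"ry":0,"rz":0,"dx":0,"dy":0,"dz":-0.045,"fingers":0.085},{"rx":0,"ry":0,"rz":0,"dx":-0.04,"dy":0,"dz":-0.018,"fingers":0.085},{"rx":0,"ry":0,"rz":0,"dx":-0.04,"dy":0,"dz":0,"fingers":0.085},{"rx":0,"ry":0,"rz":0,"dx":0,"dy":0,"dz":0,"fingers":0.085}])

```text
time_s: 25.5
position: [0.5468, 0.1212, 0.1163]
tool_rot: [[-0.339, 0.941, 0.002], [0.941, 0.339, -0.001], [-0.002, 0.002, -1.0]]
ft_force: [0.6, 0.3, -0.3]
grip_width: 0.0849
gripper_force: 0.0
```

Run:
```python
from h import *
d4=np.array(DD[4])+.0018*np.array([-.342,.94])
st([*d4,.019])
p=env.get_image('wrist'); p['fish']=1
for c in corks(p):
    if c[0]>50: print(c)
c=cv2.resize(p['color'],None,fx=4,fy=4)
for k,rd,rc in((2,.023,.031),(3,.028,.036)):
  x=np.array(C[k])
  for R,z,col in((rc,.015,(0,255,0)),(rd,.047,(255,0,0))):
    pts=np.array([proj(p,[x[0]+R*np.cos(a),x[1]+R*np.sin(a),z]) for a in T]); cv2.polylines(c,[np.round((pts+.5)*4).astype(int)],1,col,1)
m=np.round(pts.mean(0)*4).astype(int); print(m/4)
cv2.imwrite('pics/w8.png',c[max(m[1]-400,0):m[1]+200,m[0]-250:m[0]+250])
```

```text
t 25.65 pos [0.5452 0.1241 0.1155] F [0.2 0.2 0.4] w 0.0851 g 0.0
to go, tool axes [-0.2933 -0.2011  0.0965]
(73, array([0.5191, 0.2043]))
(83, array([0.5479, 0.12  ]))
[324.25 100.5 ]
```

View pics/w8.png

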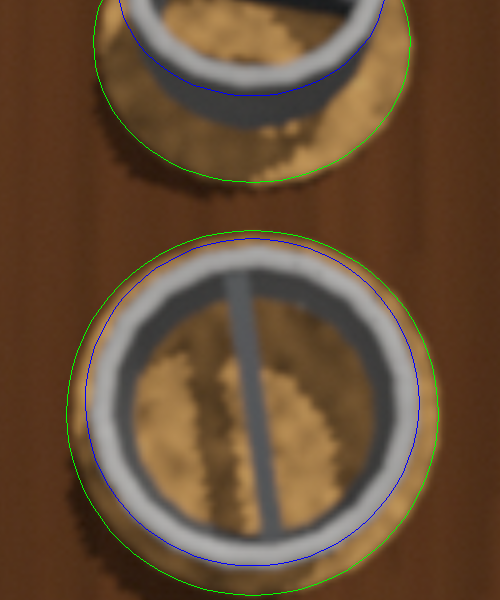

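Die3 is centred within about 1 mm. Now die4.

Emit:
arm_command(deltas=[{"rx":0,"ry":0,"rz":0,"dx":-0.0293,"dy":-0.0201,"dz":0,"fingers":0.085},{"rx":0,"ry":0,"rz":0,"dx":-0.0293,"dy":-0.0201,"dz":0,"fingers":0.085},{"rx":0,"ry":0,"rz":0,"dx":-0.0293,"dy":-0.0201,"dz":0,"fingers":0.085},{"rx":0,"ry":0,"rz":0,"dx":-0.0293,"dy":-0.0201,"dz":0,"fingers":0.085},{"rx":0,"ry":0,"rz":0,"dx":-0.0293,"dy":-0.0201,"dz":0,"fingers":0.085},{"rx":0,"ry":0,"rz":0,"dx":-0.0293,"dy":-0.0201,"dz":0,"fingers":0.085},{"rx":0,"ry":0,"rz":0,"dx":-0.0293,"dy":-0.0201,"dz":0,"fingers":0.085},{"rx":0,"ry":0,"rz":0,"dx":-0.0293,"dy":-0.0201,"dz":0,"fingers":0.085},{"rx":0,"ry":0,"rz":0,"dx":-0.0293,"dy":-0.0201,"dz":0,"fingers":0.085},{"rx":0,"ry":0,"rz":0,"dx":-0.0293,"dy":-0.0201,"dz":0,"fingers":0.085},{"rx":0,"ry":0,"rz":0,"dx":0,"dy":0,"dz":0,"fingers":0.085},{"rx":0,"ry":0,"rz":0,"dx":0,"dy":0,"dz":0,"fingers":0.085}])

```text
time_s: 26.9
position: [0.4565, -0.2188, 0.1153]
tool_rot: [[-0.342, 0.94, -0.001], [0.94, 0.342, 0.001], [0.001, -0.0, -1.0]]
ft_force: [0.1, 0.6, -0.6]
grip_width: 0.085
gripper_force: 0.0
```

Run:
```python
from h import *
d4=np.array(DD[4])+.0018*np.array([-.342,.94])
st([*d4,.019])
p=env.get_image('wrist'); p['fish']=1
c=cv2.resize(p['color'],None,fx=4,fy=4)
R=.033; pts=np.array([proj(p,[d4[0]+R*np.cos(a),d4[1]+R*np.sin(a),.047]) for a in T]); cv2.polylines(c,[np.round((pts+.5)*4).astype(int)],1,(0,0,255),1)
m=np.round(pts.mean(0)*4).astype(int); print(m/4)
cv2.imwrite('pics/w9.png',c[m[1]-300:m[1]+300,m[0]-400:m[0]+400])
```

```text
t 27.05 pos [ 0.4567 -0.218   0.1155] F [ 0.5  0.4 -0.3] w 0.0849 g 0.0
to go, tool axes [-0.0021 -0.0011  0.0965]
[322.25 218.  ]
```

View pics/w9.png

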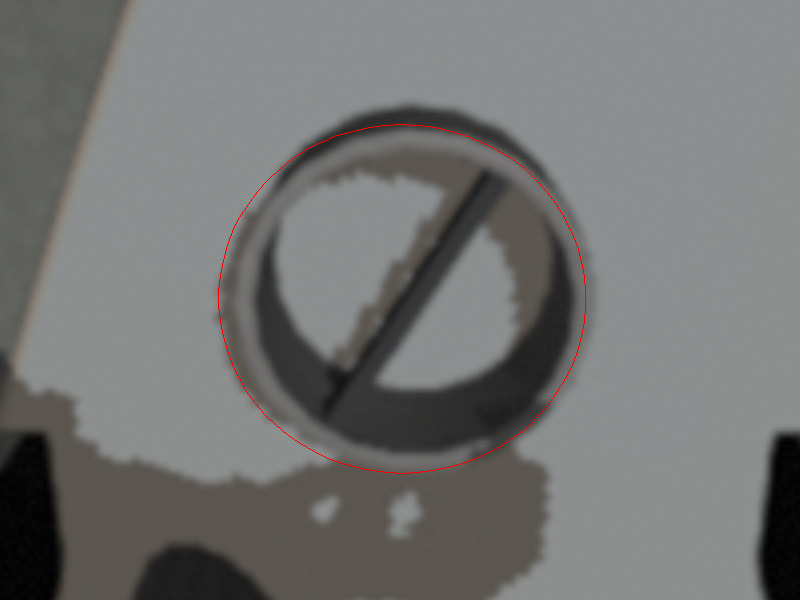

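Die4's rim centre is 1.8 mm towards +y of the prediction, so I go to dx -2.1 mm, dy +0.7 mm.

Emit:
arm_command(deltas=[{"rx":0,"ry":0,"rz":0,"dx":-0.0021,"dy":0.0007,"dz":0.02,"fingers":0.085},{"rx":0,"ry":0,"rz":0,"dx":0,"dy":0,"dz":0.03,"fingers":0.085},{"rx":0,"ry":0,"rz":0,"dx":0,"dy":0,"dz":0.025,"fingers":0.085},{"rx":0,"ry":0,"rz":0,"dx":0,"dy":0,"dz":0.0205,"fingers":0.085},{"rx":0,"ry":0,"rz":0,"dx":0,"dy":0,"dz":0,"fingers":0.085},{"rx":0,"ry":0,"rz":0,"dx":0,"dy":0,"dz":0,"fingers":0.058},{"rx":0,"ry":0,"rz":0,"dx":0,"dy":0,"dz":0,"fingers":0.058},{"rx":0,"ry":0,"rz":0,"dx":0,"dy":0,"dz":0,"fingers":0.058},{"rx":0,"ry":0,"rz":0,"dx":0,"dy":0,"dz":0,"fingers":0.058},{"rx":0,"ry":0,"rz":0,"dx":0,"dy":0,"dz":0,"fingers":0.058},{"rx":0,"ry":0,"rz":0,"dx":0,"dy":0,"dz":0,"fingers":0.058},{"rx":0,"ry":0,"rz":0,"dx":0,"dy":0,"dz":0,"fingers":0.058}])

```text
time_s: 28.3
position: [0.4587, -0.221, 0.0217]
tool_rot: [[-0.343, 0.939, 0.002], [0.939, 0.343, -0.001], [-0.002, 0.002, -1.0]]
ft_force: [0.1, 4.6, 7.3]
grip_width: 0.0652
gripper_force: 44.0
```

```bash
python3 -c "
from h import *
d4=np.array(DD[4])+.0018*np.array([-.342,.94])
st([*d4,.02]);st([*C[4],.1])"
```

```text
t 28.45 pos [ 0.4586 -0.221   0.0217] F [0.6 3.8 7.3] w 0.065 g 44.0
to go, tool axes [ 0.0014 -0.0019  0.0017]
t 28.6 pos [ 0.4586 -0.221   0.0217] F [0.1 3.9 7. ] w 0.065 g 44.0
to go, tool axes [ 0.2896  0.2002 -0.0784]
```

Emit:
arm_command(deltas=[{"rx":0,"ry":0,"rz":0,"dx":0,"dy":0,"dz":-0.04,"fingers":0.058},{"rx":0,"ry":0,"rz":0,"dx":0,"dy":0,"dz":-0.04,"fingers":0.058},{"rx":0,"ry":0,"rz":0,"dx":0.032,"dy":0.0222,"dz":0,"fingers":0.058},{"rx":0,"ry":0,"rz":0,"dx":0.032,"dy":0.0222,"dz":0,"fingers":0.058},{"rx":0,"ry":0,"rz":0,"dx":0.032,"dy":0.0222,"dz":0,"fingers":0.058},{"rx":0,"ry":0,"rz":0,"dx":0.032,"dy":0.0222,"dz":0,"fingers":0.058},{"rx":0,"ry":0,"rz":0,"dx":0.032,"dy":0.0222,"dz":0,"fingers":0.058},{"rx":0,"ry":0,"rz":0,"dx":0.032,"dy":0.0222,"dz":0,"fingers":0.058},{"rx":0,"ry":0,"rz":0,"dx":0.032,"dy":0.0222,"dz":0,"fingers":0.058},{"rx":0,"ry":0,"rz":0,"dx":0.032,"dy":0.0222,"dz":0,"fingers":0.058},{"rx":0,"ry":0,"rz":0,"dx":0.032,"dy":0.0222,"dz":0,"fingers":0.058},{"rx":0,"ry":0,"rz":0,"dx":0,"dy":0,"dz":0,"fingers":0.058}])

```text
time_s: 29.8
position: [0.5475, 0.1219, 0.1008]
tool_rot: [[-0.347, 0.938, 0.002], [0.938, 0.347, 0.001], [0.0, 0.002, -1.0]]
ft_force: [-0.8, -1.0, -1.4]
grip_width: 0.0652
gripper_force: 46.5
```

```bash
python3 -c "
from h import *
st([*C[4],.0217])"
```

```text
t 29.95 pos [0.5469 0.1187 0.1005] F [-0.  -0.  -2.3] w 0.065 g 46.5
to go, tool axes [0.0009 0.0007 0.0788]
```

Emit:
arm_command(deltas=[{"rx":0,"ry":0,"rz":0,"dx":-0.0003,"dy":0.0006,"dz":0.04,"fingers":0.058},{"rx":0,"ry":0,"rz":0,"dx":0,"dy":0,"dz":0.032,"fingers":0.058},{"rx":0,"ry":0,"rz":0,"dx":0,"dy":0,"dz":0.0035,"fingers":0.058},{"rx":0,"ry":0,"rz":0,"dx":0,"dy":0,"dz":0.0025,"fingers":0.058},{"rx":0,"ry":0,"rz":0,"dx":0,"dy":0,"dz":0,"fingers":0.058},{"rx":0,"ry":0,"rz":0,"dx":0,"dy":0,"dz":0,"fingers":0.058},{"rx":0,"ry":0,"rz":0,"dx":0,"dy":0,"dz":0,"fingers":0.058}])

```text
time_s: 30.65
position: [0.5481, 0.1178, 0.0232]
tool_rot: [[-0.342, 0.94, 0.002], [0.94, 0.342, -0.0], [-0.001, 0.002, -1.0]]
ft_force: [0.0, 0.1, -2.1]
grip_width: 0.065
gripper_force: 46.5
```

```bash
python3 -c "
from h import *
st([*C[4],.0217])"
```

```text
t 30.8 pos [0.5479 0.1178 0.0228] F [-0.5 -0.5 -2.2] w 0.065 g 46.5
to go, tool axes [0.0021 0.0001 0.0011]
```

Emit:
arm_command(deltas=[{"rx":0,"ry":0,"rz":0,"dx":0.0007,"dy":0,"dz":0.001,"fingers":0.058},{"rx":0,"ry":0,"rz":0,"dx":0,"dy":0,"dz":0,"fingers":0.058},{"rx":0,"ry":0,"rz":0,"dx":0,"dy":0,"dz":0,"fingers":0.058},{"rx":0,"ry":0,"rz":0,"dx":0,"dy":0,"dz":0,"fingers":0.085},{"rx":0,"ry":0,"rz":0,"dx":0,"dy":0,"dz":0,"fingers":0.085},{"rx":0,"ry":0,"rz":0,"dx":0,"dy":0,"dz":0,"fingers":0.085},{"rx":0,"ry":0,"rz":0,"dx":0,"dy":0,"dz":0,"fingers":0.085},{"rx":0,"ry":0,"rz":0,"dx":0,"dy":0,"dz":-0.03,"fingers":0.085},{"rx":0,"ry":0,"rz":0,"dx":0,"dy":0,"dz":-0.045,"fingers":0.085},{"rx":0,"ry":0,"rz":0,"dx":-0.03,"dy":0,"dz":-0.045,"fingers":0.085},{"rx":0,"ry":0,"rz":0,"dx":-0.03,"dy":0,"dz":-0.045,"fingers":0.085},{"rx":0,"ry":0,"rz":0,"dx":0,"dy":0,"dz":0,"fingers":0.085}])

```text
time_s: 32.0
position: [0.5696, 0.0638, 0.1849]
tool_rot: [[-0.34, 0.94, 0.011], [0.94, 0.34, -0.002], [-0.005, 0.01, -1.0]]
ft_force: [0.5, 0.6, -0.2]
grip_width: 0.0855
gripper_force: 0.0
```

Run:
```python
from h import *
st()
p=env.get_image('wrist'); p['fish']=1
c=cv2.resize(p['color'],None,fx=3,fy=3)
for k in C:
  x=np.array(C[k])
  for R,z,col in((.021+.005*k,.015,(0,255,0)),(.013+.005*k,.047,(255,0,0))):
    pts=np.array([proj(p,[x[0]+R*np.cos(a),x[1]+R*np.sin(a),z]) for a in T]); cv2.polylines(c,[np.round((pts+.33)*3).astype(int)],1,col,1)
cv2.imwrite('pics/w10.png',c[0:600,600:1350])
```

```text
t 32.15 pos [0.5667 0.0659 0.1799] F [ 0.1 -0.1 -0.5] w 0.085 g 0.0
```

View pics/w10.png

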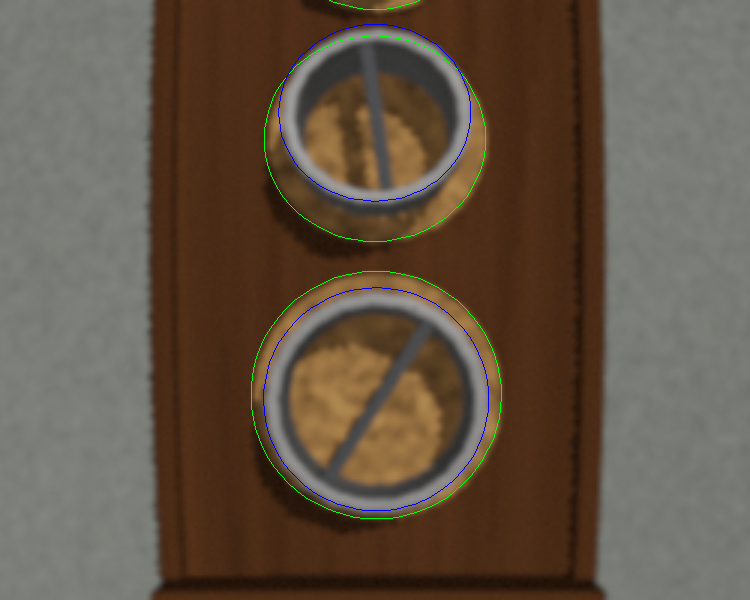

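Die3 and die4 stand centred on their corks within about 1 mm, and the gripper is clear. Handing in.

```bash
python3 -c "
from rig import env
print(env.close_job())"
```

```text
the job is handed in; nothing more can be done
None
```

I handed the job in at about 32 s: the four round dies stand rim down on their corks from smallest to largest, die1, die3 and die4 within about 1 mm of centre and die2 about 2 mm off; the oval, square and orange dies were left alone.

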